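# Park the drying board in its notches and lock it

### The arm

A 6-joint arm with a two-finger parallel gripper is mounted at the origin on a cart in front of the work surface, level with it; the furniture and walls round the work are solid. World frame = base frame: x ahead of the robot, y to its left, z up, the work surface at z = 0. Lengths are in mm, angles in rad, forces in N, time in s.
With the tool pointing down it reaches from about 350 to 875 mm from the base axis. Payload 4.2 kg.
Tool frame: the origin (TCP) lies between the finger pads; the fingertips stand 11 mm ahead of it and the grasp point (between the pads) lies 8 mm behind it; z points along the fingers, y is the direction in which the jaws open and shut (so a half turn about z gives the same grasp; the last joint's range is limited). The gripper opens to 85 mm and grips with 20 to 120 N. Pads are 22 mm wide; open, the fingers measure 114 mm over their backs; the gripper's body (76 mm by 85 mm) begins 54 mm behind the grasp point. The pads swing forward as they close: fully open they stand 13 mm farther back than shut.
Start: joints at [1.538, 0.385, 0.008, 0, -1.194, -0.259], TCP at [179.766, 598.568, 242.312] pointing down, gripper open.
Joint ranges: [-3.14, 3.14], [-1.21, 2.06], [-1.07, 1.41], [-3.16, 2.05], [-2.99, -0.16], [-3.1, 3.1]. Speed limits (rad/s): [2.79, 2.79, 3.14, 3.14, 3.14, 3.14].

### API

Orientations are given as a unit quaternion [x, y, z, w].
In Python, from bench import * gives the robot as it stands.
- The arm moves only by the tool servo_tool, never from a script. Its argument "rows" is a list of rows, each a list of 7 numbers: the opening, from 0 (shut) to 1 (fully open), then the shift along the tool's x, y, z in cm, then the turn, a rotation vector about the tool's x, y, z in degrees. A call has 1 to 12 rows; each row shifts and turns the commanded pose from where the row before left it, along the tool's axes as they then stand; what a row does not reach is not made up. A row lasts 1/10 s, in which the tool goes at most 50 mm and 8.59 degrees, less where a joint would pass 70% of its speed; a pose out of reach is approached as far as the arm can. A call is refused whole if a number of a shift passes 5 or a number of a turn 8.59, either way. A call with a gripper value outside its range is refused whole. The fingers move at their own pace and stop on an object; the grip force is fixed at half the most. Time passes only in rows, so rows that do not move let the fingers close. It gives the time, the measured TCP pose, the force and the opening at its end, in the units of the state.
- read_state(): the state, without advancing time (a new reading comes with each control period).
- get_image(name): name is "side" or "top" or "wrist"; returns a dict with "image" (384x512x3 uint8, red, green, blue), "mtx" (3x3 intrinsics, pixels), "extrinsics" (4x4, takes a point from camera to world coordinates). Camera axes: x right, y up, looking along -z (the intrinsics and any distortion apply to the point x, -y, -z); pixel columns grow to the right and rows downward; lengths in mm; the calibration is good to about 2 mm. The wrist camera is an equidistant fisheye: a pixel r from the principal point sees the ray r / f radians off the axis. A picture is of the moment at which its call begins. There is no depth.
- job_done(): hands the job in, once; it reports no verdict.
The state is a dict: "clock": time; "joints": joint angles; "joint_vel": joint speeds; "joint_efforts": joint torques, N m; "position": TCP position; "ee_rot": TCP orientation; "contact_force": force on the tool from outside, world axes, zero at the start; "wrist_torque": the same for the moment, N m; "gripper_width": finger opening in mm.
Only numpy, scipy, OpenCV 4.12 (cv2) and the standard library are available. Lean on these libraries where they do the work, as an engineer would, in place of code of your own. Each camera call takes 0.05 s, during which the arm holds its last target. There are 200 camera calls.

### The job

The small drying board with two freshly painted facade tiles stands unparked on its rails. With a fingertip, push it by its steel bar along the rails, slowly, until you feel it drop into the locating notches, then push the turn button a quarter turn by its red peg until it lies across the board's edge, and move clear. Do not grasp or lift anything, do not touch the wet tiles (they stay on the board), and leave the bottle, the jar and the eraser where they are.

Things in the scene. Friction and masses are not known exactly. Their poses are not given: they have to be found in the camera images.
- stand: fixed wooden stand, 138 mm wide (x; the turn button's block adds 22 mm at -x). Origin at table height under the parked board's centre; rails along its y from -180 to +118 mm; push the board towards +y. Rail tops 41 mm above the table, side fences 55 mm high, 1.5 mm clear of the board. Beyond the parked place the rails run on 36 mm to an end stop 48 mm high
- home (a point): point fixed to the stand, 53 mm above the table: where board_mid is when parked; axes as the stand. Notches in the rails are 7 mm deep, 18 mm long for 14 mm feet; front feet run on the inner, rear feet on the outer strips, so all four drop together here only. No spring or catch: pushed fast, the board can run over them
- board_mid (a point): centre of the top face of the loose drying board: plywood 120 (x) by 140 (y) by 10 mm, on four black feet 9 mm high, about 0.4 to 0.65 kg. Its axes are parallel to the stand's. It lies 60 mm above the table while it slides and 53 mm when parked (a drop of 7 mm)
- board_bar (a point): centre of the outer (-y) face of the board's steel finger bar, the face to push on, 70 mm behind board_mid and 9 mm above it. The bar is 120 mm long (x), 12 mm thick (y), 18 mm high, flush with the board's trailing edge: one face, from 19 mm below this point to 9 mm above it. Parked, its top is 71 mm above the table. 1 to 3.5 N slides the board; in the notches it resists about 10 N or more before its rear tips up
- button (a joint): turn button, rad: 0 = brass arm along the rails, pointing to the stand's +y, clear of the board; 1.57 = stop, arm points to the stand's +x across the board's edge. It grows clockwise seen from above, needs about 1 N at the peg and stays where it is left. Its arm, 10 mm thick, has its underside 57 mm above the table: it passes over the parked board only
- button_pivot (a point): pivot of the turn button, fixed to the stand at x = -80, y = +45 mm of its frame, 62 mm above the table, on a block 56 mm high
- button_peg (a point): middle of the turn button's upright red finger peg, 12 mm in diameter, 40 mm from the pivot, from 66 to 85 mm above the table (this point 76 mm). At joint 0 it lies to the stand's +y of the pivot, at 1.57 to its +x
- tile_red_mid (a point): centre of a red facade tile, 29 x 60 x 12 mm, lying loose on the board, wet paint: must not be touched
- tile_green_mid (a point): centre of a green facade tile, 29 x 62 x 12 mm, lying loose on the board, wet paint: must not be touched
- gold_bottle: gold paint bottle with black cap, 33 mm in diameter, 70 mm high, origin under its centre; bystander
- jar: amber jar, 57 mm in diameter, 65 mm high, origin under its centre; bystander
- eraser: blue and white eraser, 20 x 45 x 11 mm, origin under its centre; bystander
- board: the same drying board as board_mid; origin under its feet, 19 mm below board_mid
- tile_red: the tile of tile_red_mid; origin under its centre, 6 mm below that point
- tile_green: the tile of tile_green_mid; origin under its centre, 6 mm below that point
Mind the look-alikes: they are no part of the job. Leave any green look-alike of the board alone.

How it is judged (in metres and radians):
On the way, in this order (a step that is already met when the one before it is completed fails the run):
1. the board has dropped into its notches, the turn button still open (z of board_mid in the frame of stand below 0.0555 m and y of board_mid in the frame of stand between -0.005 and 0.005 m and angle between board_mid's own z axis and vertical below 0.03 rad and value of joint button below 0.5 rad), for 0.2 s.
2. the turn button lies across the parked board's edge (z of board_mid in the frame of stand below 0.0555 m and y of board_mid in the frame of stand between -0.005 and 0.005 m and angle between board_mid's own z axis and vertical below 0.03 rad and value of joint button above 1.3 rad), for 0.2 s.
At the end, for the whole second after the job is handed in: The board rests level in its notches (its top within 2.5 mm of parked height, within 5 mm of home along the rails), the turn button is turned past 1.3 rad across its edge, and both tiles still lie on the board near where they lay (all of step 2 and linear speed of board below 0.01 m/s and z of tile_red_mid in the frame of board_mid between 0.002 and 0.012 m and x of tile_red_mid in the frame of board_mid between -0.02 and 0.06 m and y of tile_red_mid in the frame of board_mid between -0.045 and 0.035 m and z of tile_green_mid in the frame of board_mid between 0.002 and 0.012 m and x of tile_green_mid in the frame of board_mid between -0.02 and 0.06 m and y of tile_green_mid in the frame of board_mid between -0.045 and 0.035 m); the robot touches nothing.
It fails at once if the board is lifted off its rails (z of board_mid in the frame of stand above 0.07 m).
It fails at once if a wet tile is touched (contact force between any of the fingers, the arm and tile_red above 0.2 N or contact force between any of the fingers, the arm and tile_green above 0.2 N).
It fails at once if the bottle, the jar or the eraser is moved more than 15 mm (distance of any of gold_bottle, jar, eraser from where it was at the start of the episode above 0.015 m).
It also fails if it takes over 51 s, if anything falls off the work surface, if the arm or the gripper's body presses on something with over 40 N, if the wrist force passes 120 N, or if a joint passes its speed limit or range.

## Working session

There is one attempt and no reset: what is moved stays moved. The work goes in short steps, Python scripts to look and compute and a tool call to move; the robot and the scene stay as the last step left them, time stands still between calls to the robot, and variables do not carry over. Pictures are saved under pics/ and viewed, about 8 in all and at most 12, crops included, and the job is handed in when it is done.

Besides the shell and the picture viewer there is one more tool, called in YAML: its name, and indented under it one key for each argument. servo_tool: Moves the arm, as the interface text tells. Its arguments: {"type":"object","properties":{"rows":{"type":"array","items":{"type":"array","items":{"type":"number"}}}},"required":["rows"]}

```bash
mkdir -p pics; cat > h.py <<'E'
from bench import *
import numpy as np, cv2
def ray(im,u,v):
    K=im["mtx"];E=np.array(im["extrinsics"])
    d=np.array([(u-K[0][2])/K[0][0],-(v-K[1][2])/K[1][1],-1.]);return E[:3,3],E[:3,:3]@d
def onz(im,u,v,z):
    o,d=ray(im,u,v);return o+d*(z-o[2])/d[2]
def pix(im,p):
    K=np.array(im["mtx"]);E=np.array(im["extrinsics"]);c=E[:3,:3].T@(np.array(p)-E[:3,3])
    q=K@np.array([c[0],-c[1],-c[2]]);return q[:2]/q[2]
E
python3 - <<'E'
from h import *
import pickle
D={n:get_image(n) for n in("top","side")}
pickle.dump(D,open("d.pkl","wb"))
for n,d in D.items():
    print(n,d.keys(),np.round(d["mtx"],1).tolist(),np.round(d["extrinsics"],3).tolist())
    cv2.imwrite(f"pics/{n}0.png",cv2.resize(d["image"][:,:,::-1],(800,600),interpolation=cv2.INTER_CUBIC))
s=read_state();print(s)
E
```

```text
top dict_keys(['image', 'mtx', 'extrinsics']) [[370.1, 0.0, 257.8], [0.0, 370.1, 187.3], [0.0, 0.0, 1.0]] [[-0.006, 0.995, -0.104, 468.329], [-1.0, -0.004, 0.025, -15.154], [0.025, 0.104, 0.994, 986.136], [0.0, 0.0, 0.0, 1.0]]
side dict_keys(['image', 'mtx', 'extrinsics']) [[382.0, 0.0, 252.9], [0.0, 382.0, 189.6], [0.0, 0.0, 1.0]] [[-0.969, 0.13, -0.208, 356.349], [-0.245, -0.561, 0.791, 799.277], [-0.014, 0.818, 0.576, 668.708], [0.0, 0.0, 0.0, 1.0]]
{'clock': 0.1, 'joints': array([ 1.53763660e+00,  3.85475384e-01,  6.74448342e-03, -4.42540386e-04,
       -1.19404517e+00, -2.58589940e-01]), 'joint_vel': array([ 0.00052696, -0.00422982,  0.00404524,  0.00240074, -0.00150346,
       -0.00164693]), 'joint_efforts': array([-3.84152036e-04, -3.93318629e+01,  1.88930243e+01,  4.19799685e+00,
       -2.57441206e-03,  4.17879150e-06]), 'position': array([179.60966387, 598.09154605, 241.32539222]), 'ee_rot': array([ 9.89366749e-01, -1.45438696e-01, -9.30279221e-05,  1.00672575e-03]), 'contact_force': array([ 0.21326422, -0.08126163, -0.1265    ]), 'wrist_torque': array([ 0.02414098, -0.0342694 ,  0.01088299]), 'gripper_width': 85.50560524990327}
```

View pics/top0.png

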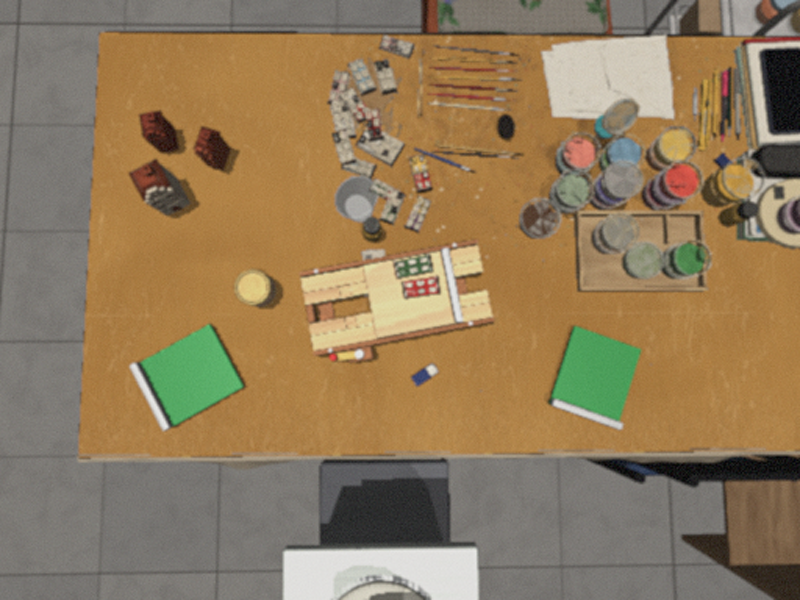

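View pics/side0.png

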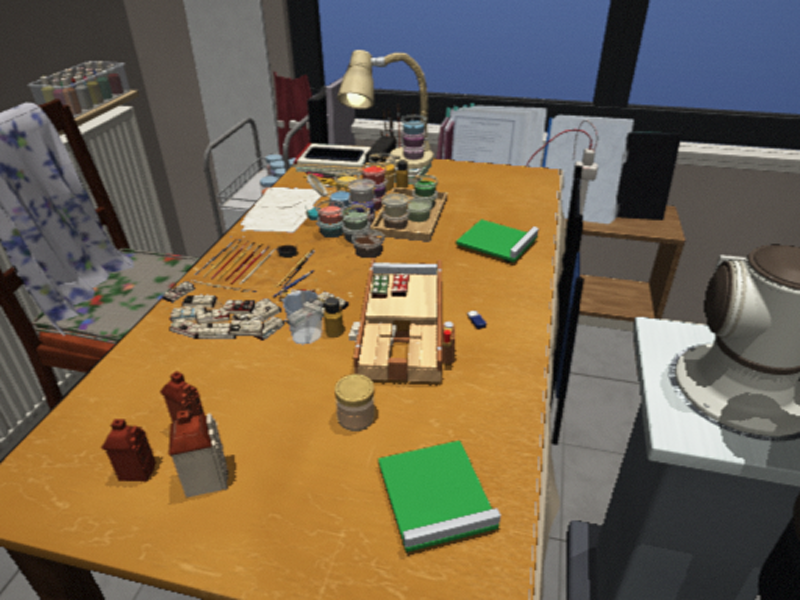

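Top view (800x600): the stand lies nearly along world y, with +y to the left. The bar is at (453,285), the red peg at (335,356), the bottle at (372,229), the jar at (253,288) and the eraser at (425,375). The two green boards are look-alikes. Next I measure the bar, the peg and the rest.

```bash
python3 - <<'E'
from h import *
import pickle
D=pickle.load(open("d.pkl","rb"));t=D["top"];I=t["image"]
x0,y0,x1,y1=185,145,325,250
hsv=cv2.cvtColor(I,cv2.COLOR_RGB2HSV).astype(int)
H,S,V=hsv[...,0],hsv[...,1],hsv[...,2]
def blobs(m,z,name,amin=8):
    k=np.zeros(m.shape,np.uint8);k[y0:y1,x0:x1]=m[y0:y1,x0:x1]
    for c in cv2.findContours(k,cv2.RETR_EXTERNAL,cv2.CHAIN_APPROX_NONE)[0]:
        if cv2.contourArea(c)<amin:continue
        r=cv2.minAreaRect(c);b=cv2.boxPoints(r)
        print(name,np.round(r[0],1),"wh",np.round(r[1],1),"w",onz(t,*r[0],z).round(1)[:2],[onz(t,*q,z).round(0)[:2].tolist() for q in b])
blobs((S<60)&(V>140),78,"white")
blobs(((H<6)|(H>174))&(S>170)&(V>140),80,"red",4)
blobs((H>95)&(H<130)&(S>80),11,"blue")
blobs((H>50)&(H<90)&(S>80),70,"green")
c=I[y0:y1,x0:x1,::-1]
cv2.imwrite("pics/c.png",cv2.resize(c,(800,600),interpolation=cv2.INTER_CUBIC))
s=D["side"]["image"][160:260,215:300,::-1];cv2.imwrite("pics/s.png",cv2.resize(s,(510,600),interpolation=cv2.INTER_CUBIC))
E
```

```text
white [275.9 236.3] wh [6.7 5.8] w [442.9 -81.5] [[447.0, -72.0], [453.0, -84.0], [439.0, -92.0], [433.0, -79.0]]
white [229.5 226. ] wh [6. 5.] w [468.6  31.4] [[476.0, 37.0], [476.0, 25.0], [461.0, 25.0], [461.0, 37.0]]
white [264.  172.5] wh [3. 4.] w [600.  -53.8] [[604.0, -49.0], [604.0, -59.0], [596.0, -59.0], [596.0, -49.0]]
white [263.  166.5] wh [3. 4.] w [615.  -51.4] [[619.0, -46.0], [619.0, -56.0], [611.0, -56.0], [611.0, -46.0]]
white [271.  165.5] wh [3. 4.] w [617.5 -71.3] [[621.0, -66.0], [621.0, -76.0], [614.0, -76.0], [614.0, -66.0]]
white [238.5 162.5] wh [ 5. 13.] w [625.2   9.4] [[631.0, 25.0], [631.0, -7.0], [619.0, -7.0], [619.0, 25.0]]
white [288.9 181.8] wh [48.2  5.7] w [ 576.5 -115.2] [[634.0, -97.0], [637.0, -111.0], [519.0, -133.0], [516.0, -119.0]]
red [212.5 228.5] wh [3. 3.] w [462.8  72.5] [[466.0, 76.0], [466.0, 69.0], [459.0, 69.0], [459.0, 76.0]]
blue [269.  240.7] wh [5.7 9.3] w [429.8 -68.3] [[430.0, -54.0], [442.0, -75.0], [430.0, -82.0], [417.0, -62.0]]
```

View pics/c.png

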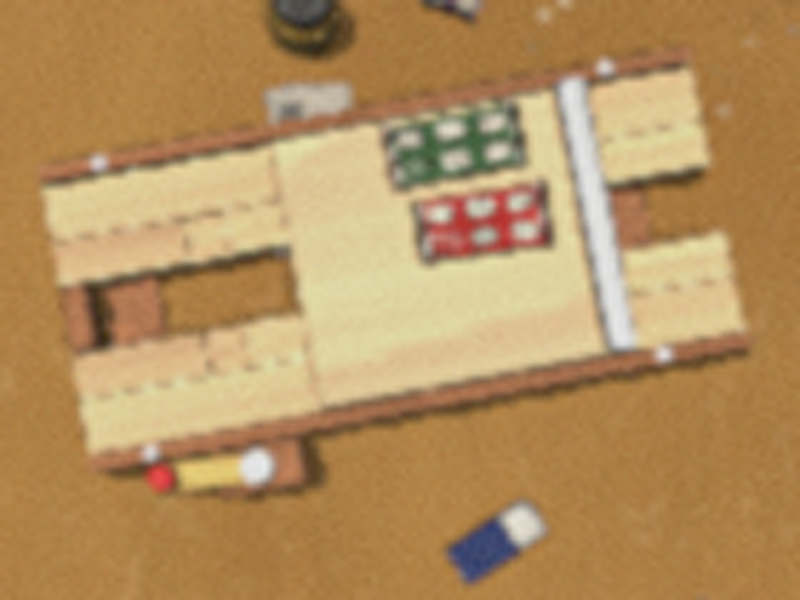

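View pics/s.png

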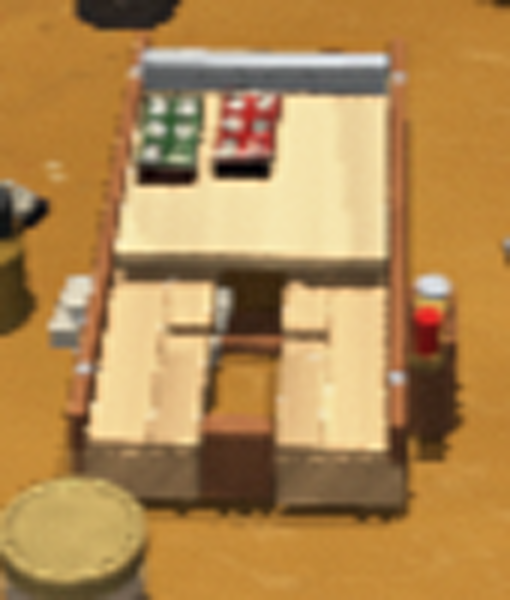

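The zoomed views confirm one loose board on the stand, with the tiles in its +x half, the bar at (600,210) in the crop and the button open, peg at (160,478). Working these out:

| Quantity | Value |
|---|---|
| Stand yaw | about 10.6° |
| Stand origin | about (555.5, 2) |
| Bar face | about (577.6, -121) |
| Board position in stand y | about -55 mm, so a push of about 55 mm |
| Peg to pivot | about 41 mm (given as 40) |
| Board x offset | about -1 mm |

The last two agree with the given sizes, so I start moving.

servo_tool:
  rows:
    - [0,0,0,0,0,0,-6.8]
    - [0,0,0,0,0,0,-6.8]
    - [0,0,0,0,0,0,-6.8]
    - [0,0,0,0,0,0,-6.8]
    - [0,1.3,4.05,0.2,0,0,0]
    - [0,1.3,4.05,0.2,0,0,0]
    - [0,1.3,4.05,0.2,0,0,0]
    - [0,1.3,4.05,0.2,0,0,0]
    - [0,1.3,4.05,0.2,0,0,0]
    - [0,1.3,4.05,0.2,0,0,0]
    - [0,1.3,4.05,0.2,0,0,0]
    - [0,1.3,4.05,0.2,0,0,0]

```text
clock: 1.3
position: [341.2, 297.1, 226.1]
ee_rot: [0.996, 0.092, -0.0, 0.0]
contact_force: [1.1, 0.6, 0.7]
gripper_width: 0.2
```

servo_tool:
  rows:
    - [0,1.3,4.05,0.3,0,0,0]
    - [0,1.3,4.05,0.3,0,0,0]
    - [0,1.3,4.05,0.3,0,0,0]
    - [0,1.3,4.05,0.3,0,0,0]
    - [0,1.3,4.05,0.3,0,0,0]
    - [0,1.3,4.05,0.3,0,0,0]
    - [0,1.3,4.05,0.3,0,0,0]
    - [0,1.3,4.05,0.3,0,0,0]
    - [0,1.3,4.05,0.3,0,0,0]
    - [0,1.3,4.05,0.3,0,0,0]
    - [0,1.3,4.05,0.3,0,0,0]
    - [0,0,0,0,0,0,0]

```text
clock: 2.5
position: [563.8, -116.9, 191.7]
ee_rot: [0.996, 0.089, -0.001, 0.0]
contact_force: [0.2, 0.0, -0.0]
gripper_width: -0.1
```

servo_tool:
  rows:
    - [0,0.65,1.8,1,0,0,0]
    - [0,0.65,1.85,1,0,0,0]
    - [0,0,0,3,0,0,0]
    - [0,0,0,3,0,0,0]
    - [0,0,0,2,0,0,0]
    - [0,0,0,0,0,0,0]

```text
clock: 3.1
position: [579.3, -146.1, 89.8]
ee_rot: [0.996, 0.091, -0.004, -0.001]
contact_force: [-0.8, 0.9, -0.1]
gripper_width: 0.2
```

```bash
python3 - <<'E'
from h import *
s=get_image("side");cv2.imwrite("pics/s1.png",cv2.resize(s["image"][120:290,180:380,::-1],(706,600),interpolation=cv2.INTER_CUBIC))
p=read_state()["position"];print(p,pix(s,p+[0,0,-11]))
E
```

```text
[ 580.95152891 -146.35696542   91.95811911] [260.26222342 162.90111934]
```

View pics/s1.png

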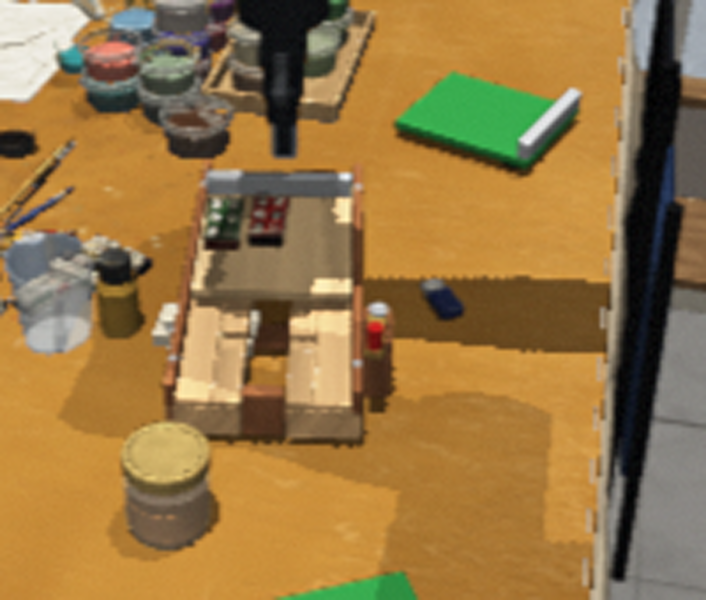

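The fingertip at crop (285,155) is centred right behind the bar at (282,182). I lower it and start pushing slowly.

servo_tool:
  rows:
    - [0,0,0,1.2,0,0,0]
    - [0,0,0,1.2,0,0,0]
    - [0,0,0,0,0,0,0]
    - [0,0,0,0,0,0,0]

```text
clock: 3.55
position: [582.0, -146.7, 69.3]
ee_rot: [0.996, 0.091, -0.0, 0.0]
contact_force: [0.2, 0.4, 0.6]
gripper_width: 0.0
```

servo_tool:
  rows:
    - [0,0,-0.2,0,0,0,0]
    - [0,0,-0.2,0,0,0,0]
    - [0,0,-0.2,0,0,0,0]
    - [0,0,-0.2,0,0,0,0]
    - [0,0,-0.2,0,0,0,0]
    - [0,0,-0.2,0,0,0,0]

```text
clock: 4.15
position: [579.9, -134.7, 69.4]
ee_rot: [0.996, 0.091, 0.0, 0.0]
contact_force: [0.1, -0.6, -0.2]
gripper_width: 0.4
```

servo_tool:
  rows:
    - [0,0,-0.2,0,0,0,0]
    - [0,0,-0.2,0,0,0,0]
    - [0,0,-0.2,0,0,0,0]
    - [0,0,-0.2,0,0,0,0]

```text
clock: 4.55
position: [578.5, -127.0, 69.4]
ee_rot: [0.996, 0.091, 0.0, 0.0]
contact_force: [-0.0, -3.3, 0.7]
gripper_width: 0.0
```

servo_tool:
  rows:
    - [0,0,-0.15,0,0,0,0]
    - [0,0,-0.15,0,0,0,0]
    - [0,0,-0.15,0,0,0,0]
    - [0,0,-0.15,0,0,0,0]
    - [0,0,-0.15,0,0,0,0]
    - [0,0,-0.15,0,0,0,0]
    - [0,0,-0.15,0,0,0,0]
    - [0,0,-0.15,0,0,0,0]
    - [0,0,-0.15,0,0,0,0]
    - [0,0,-0.15,0,0,0,0]
    - [0,0,-0.15,0,0,0,0]
    - [0,0,-0.15,0,0,0,0]

```text
clock: 5.75
position: [575.1, -109.2, 69.3]
ee_rot: [0.996, 0.091, 0.0, 0.0]
contact_force: [0.1, -1.9, 0.3]
gripper_width: 0.0
```

servo_tool:
  rows:
    - [0,0,-0.15,0,0,0,0]
    - [0,0,-0.15,0,0,0,0]
    - [0,0,-0.15,0,0,0,0]
    - [0,0,-0.15,0,0,0,0]
    - [0,0,-0.15,0,0,0,0]
    - [0,0,-0.15,0,0,0,0]
    - [0,0,-0.15,0,0,0,0]
    - [0,0,-0.15,0,0,0,0]

```text
clock: 6.55
position: [573.0, -97.4, 69.3]
ee_rot: [0.996, 0.091, 0.0, 0.0]
contact_force: [0.6, -2.6, 1.5]
gripper_width: 0.2
```

```bash
cat > chk.py <<'E'
from h import *
import sys
s=get_image("side");cv2.imwrite(f"pics/{sys.argv[1]}.png",cv2.resize(s["image"][130:270,190:330,::-1],(600,600),interpolation=cv2.INTER_CUBIC))
p=read_state();print(p["position"],p["contact_force"])
E
python3 chk.py s2
```

```text
[572.89134666 -97.21277562  69.33415737] [-0.25103257 -0.8770935   0.4287103 ]
```

View pics/s2.png

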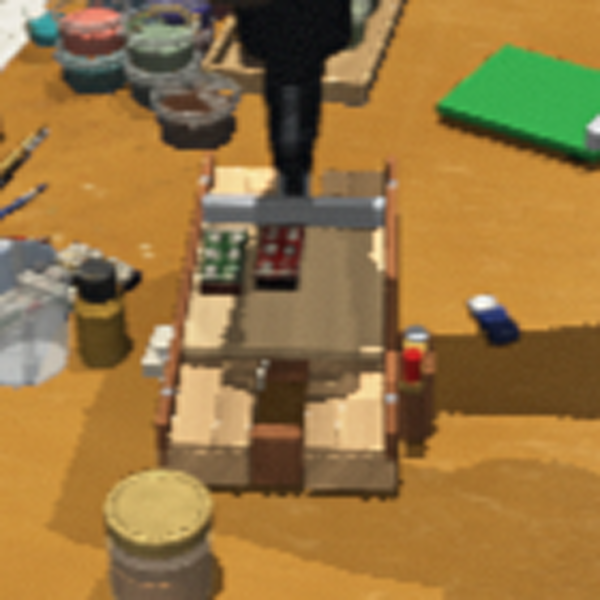

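The board slides level with the fingertip on its bar. About 22 mm are left, so I go slower.

servo_tool:
  rows:
    - [0,0,-0.15,0,0,0,0]
    - [0,0,-0.15,0,0,0,0]
    - [0,0,-0.15,0,0,0,0]
    - [0,0,-0.15,0,0,0,0]
    - [0,0,-0.15,0,0,0,0]
    - [0,0,-0.15,0,0,0,0]
    - [0,0,-0.15,0,0,0,0]
    - [0,0,-0.15,0,0,0,0]

```text
clock: 7.4
position: [570.7, -85.6, 69.3]
ee_rot: [0.996, 0.091, -0.0, -0.0]
contact_force: [-0.0, -1.8, 0.5]
gripper_width: 0.1
```

servo_tool:
  rows:
    - [0,0,-0.1,0,0,0,0]
    - [0,0,-0.1,0,0,0,0]
    - [0,0,-0.1,0,0,0,0]

```text
clock: 7.7
position: [570.1, -82.7, 69.2]
ee_rot: [0.996, 0.091, -0.0, -0.0]
contact_force: [0.2, -1.3, 0.5]
gripper_width: 0.2
```

servo_tool:
  rows:
    - [0,0,-0.1,0,0,0,0]
    - [0,0,-0.1,0,0,0,0]

```text
clock: 7.9
position: [569.6, -80.6, 69.1]
ee_rot: [0.996, 0.091, -0.0, -0.0]
contact_force: [0.5, 0.2, -0.3]
gripper_width: -0.1
```

servo_tool:
  rows:
    - [0,0,-0.1,0,0,0,0]

```text
clock: 8.0
position: [569.4, -79.7, 69.1]
ee_rot: [0.996, 0.091, -0.0, -0.0]
contact_force: [0.2, -1.9, -1.2]
gripper_width: -0.3
```

servo_tool:
  rows:
    - [0,0,-0.1,0,0,0,0]

```text
clock: 8.1
position: [569.3, -78.8, 69.1]
ee_rot: [0.996, 0.091, -0.0, -0.0]
contact_force: [0.1, -1.0, -0.3]
gripper_width: 0.1
```

```bash
python3 chk.py s3
```

```text
[569.27509569 -78.61767352  69.12151248] [-0.03160223 -0.37948532 -1.21858256]
```

View pics/s3.png

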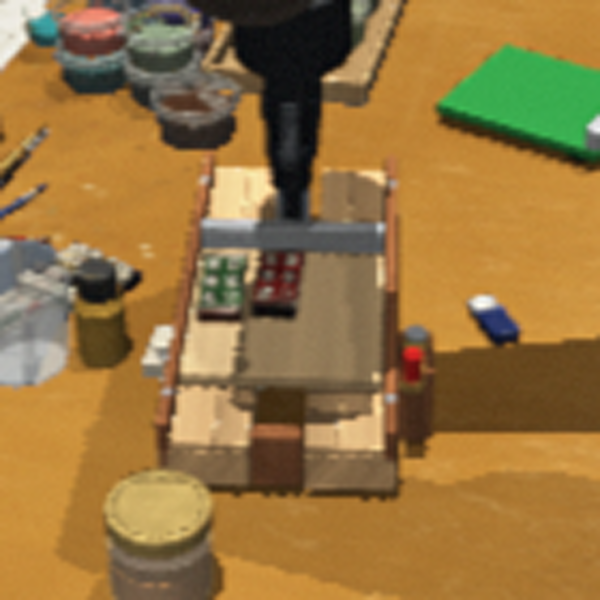

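The board is still up on the rails, with its front edge clearly above them. I go on in 1 mm steps.

servo_tool:
  rows:
    - [0,0,-0.1,0,0,0,0]
    - [0,0,-0.1,0,0,0,0]

```text
clock: 8.35
position: [569.0, -76.9, 69.2]
ee_rot: [0.996, 0.091, -0.0, 0.0]
contact_force: [1.5, -3.7, -1.4]
gripper_width: 0.4
```

servo_tool:
  rows:
    - [0,0,-0.1,0,0,0,0]

```text
clock: 8.45
position: [569.1, -76.5, 69.3]
ee_rot: [0.996, 0.092, 0.0, 0.001]
contact_force: [1.1, -8.1, -1.4]
gripper_width: 0.1
```

servo_tool:
  rows:
    - [0,0,-0.1,0,0,0,0]

```text
clock: 8.55
position: [569.1, -76.3, 69.4]
ee_rot: [0.996, 0.092, 0.0, 0.001]
contact_force: [2.8, -10.8, -1.9]
gripper_width: 0.0
```

servo_tool:
  rows:
    - [0,0,-0.1,0,0,0,0]

```text
clock: 8.65
position: [569.1, -76.1, 69.6]
ee_rot: [0.996, 0.092, 0.0, 0.002]
contact_force: [2.6, -14.9, -1.6]
gripper_width: 0.1
```

The board has stopped and the force rose to 15 N, so it sits in the notches. I back off at once, gently first, then look.

servo_tool:
  rows:
    - [0,0,0.15,0,0,0,0]
    - [0,0,0.15,0,0,0,0]
    - [0,0,0.2,0,0,0,0]
    - [0,0,1.0,0,0,0,0]
    - [0,0,1.0,0,0,0,0]
    - [0,0,0,-3,0,0,0]
    - [0,0,0,-3,0,0,0]
    - [0,0,0,0,0,0,0]

```text
clock: 9.45
position: [576.3, -99.2, 133.9]
ee_rot: [0.996, 0.092, 0.005, 0.001]
contact_force: [0.7, -0.1, -0.2]
gripper_width: 0.1
```

```bash
python3 chk.py s4
```

```text
[574.67588592 -98.99481309 131.61403927] [-0.41935225 -0.00116568 -0.21255258]
```

View pics/s4.png

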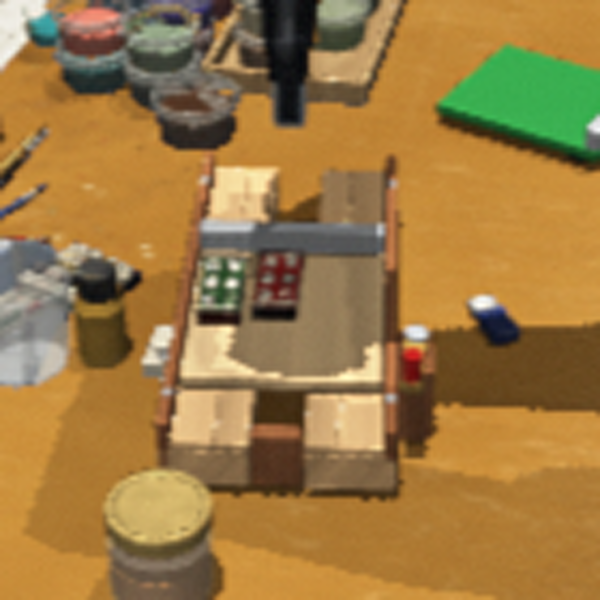

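It looks dropped: the front edge is now near the rail tops. I move over to the peg side, then check the height with both cameras unobstructed.

servo_tool:
  rows:
    - [0,-2.1,-3.75,0,0,0,0]
    - [0,-2.1,-3.75,0,0,0,0]
    - [0,-2.1,-3.75,0,0,0,0]
    - [0,-2.1,-3.75,0,0,0,0]
    - [0,-2.1,-3.75,0,0,0,0]
    - [0,0,0,0,0,0,0]
    - [0,0,0,0,0,0,0]

```text
clock: 10.2
position: [435.3, 67.2, 129.0]
ee_rot: [0.996, 0.092, -0.0, 0.0]
contact_force: [0.3, 0.3, 0.6]
gripper_width: 0.3
```

```bash
python3 - <<'E'
from h import *
t,s=get_image("top"),get_image("side")
st=read_state();print(st["position"],st["ee_rot"],st["contact_force"])
def bar(I,box,lo):
    x0,y0,x1,y1=box;h=cv2.cvtColor(I,cv2.COLOR_RGB2HSV)
    k=np.zeros(I.shape[:2],np.uint8);k[y0:y1,x0:x1]=((h[...,1]<60)&(h[...,2]>lo))[y0:y1,x0:x1]
    c=max(cv2.findContours(k,0,cv2.CHAIN_APPROX_NONE)[0],key=cv2.contourArea);return cv2.minAreaRect(c)
r=bar(t["image"],(240,150,310,220),130);print("top rect",r)
for z in(71,78):
    c=onz(t,*r[0],z);d=c-[555.5,2.3,z];print(z,"mid y in stand",d@[-.184,.983,0]+64,"x",d@[.983,.184,0],"side pix",pix(s,c))
# expected pixels of board front top edge / bar top corners in side for parked vs high
R=lambda x,y,z:np.array([555.5+.983*x-.184*y,2.3+.184*x+.983*y,z])
for n,dz in(("parked",0),("high",7)):
    print(n,"bar top back L/R,front",[pix(s,R(x,y,71+dz)).round(1) for x,y in((60,-70),(-60,-70),(0,-58))],"front edge",pix(s,R(0,70,53+dz)).round(1))
a=cv2.resize(s["image"][175:245,215:305,::-1],(800,600),interpolation=cv2.INTER_CUBIC)
cv2.imwrite("pics/s5.png",a)
E
```

```text
[436.20196792  66.32126845 129.0134226 ] [ 9.95852342e-01  9.09838961e-02 -1.77838450e-04  1.07507056e-04] [0.94508327 0.25550119 0.92483612]
top rect ((265.78485107421875, 186.63841247558594), (48.233890533447266, 5.605645656585693), 79.04593658447266)
71 mid y in stand 2.6750787301822783 x -1.363833591727353 side pix [258.43401467 182.58118692]
78 mid y in stand 3.1356119221550642 x -2.0334106229521067 side pix [258.65246953 180.59313759]
parked bar top back L/R,front [array([236.8, 180.3]), array([279.5, 181.3]), array([257.9, 183.2])] front edge [255.3 217.5]
high bar top back L/R,front [array([236.7, 178.3]), array([279.6, 179.2]), array([257.9, 181.1])] front edge [255.3 215.3]
```

View pics/s5.png

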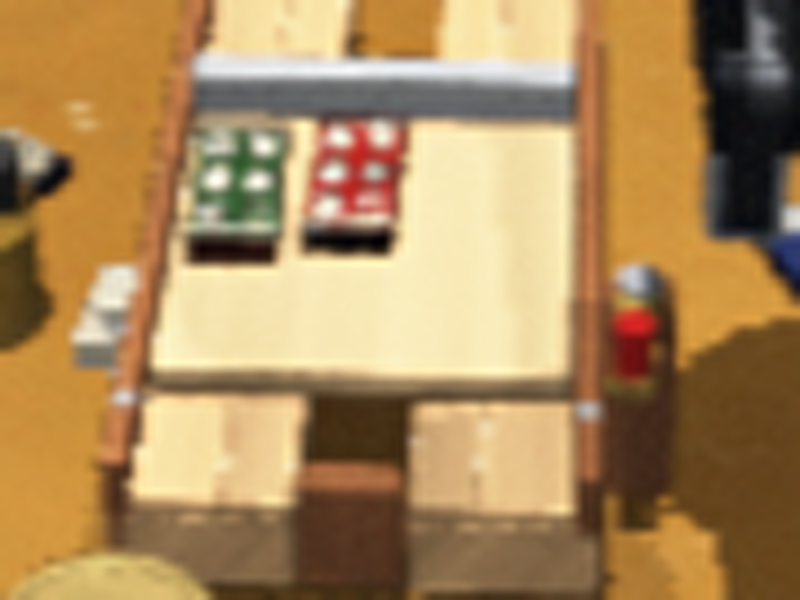

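In the side view the board's front edge is at row 218.9 (parked prediction 218.8) and the bar top at 182.9 (predicted 182.6; 180.6 if still up). So it is parked and level, about 2.7 mm from home. Next I lower beside the peg and sweep it.

servo_tool:
  rows:
    - [0,0,0,1.2,0,0,0]
    - [0,0,0,1.2,0,0,0]
    - [0,0,0,1.2,0,0,0]
    - [0,0,0,1.1,0,0,0]
    - [0,0,0,0,0,0,0]
    - [0,0.4,0,0,0,0,0]
    - [0,0.4,0,0,0,0,0]

```text
clock: 11.0
position: [444.7, 68.0, 82.8]
ee_rot: [0.996, 0.091, 0.001, -0.0]
contact_force: [0.2, 0.2, -0.7]
gripper_width: -0.1
```

servo_tool:
  rows:
    - [0,0.3,0.05,0,0,0,0]
    - [0,0.3,0.05,0,0,0,0]
    - [0,0.3,0.05,0,0,0,0]
    - [0,0.3,0.05,0,0,0,0]

```text
clock: 11.4
position: [455.9, 68.5, 82.4]
ee_rot: [0.996, 0.091, -0.0, -0.0]
contact_force: [-1.6, 0.4, 1.1]
gripper_width: -0.2
```

servo_tool:
  rows:
    - [0,0.27,0.12,0,0,0,0]
    - [0,0.27,0.12,0,0,0,0]
    - [0,0.27,0.12,0,0,0,0]
    - [0,0.27,0.12,0,0,0,0]

```text
clock: 11.8
position: [467.4, 65.6, 82.3]
ee_rot: [0.996, 0.091, -0.0, 0.0]
contact_force: [-0.7, 0.2, 0.7]
gripper_width: -0.2
```

servo_tool:
  rows:
    - [0,0.25,0.25,0,0,0,0]
    - [0,0.25,0.25,0,0,0,0]
    - [0,0.25,0.25,0,0,0,0]
    - [0,0.25,0.25,0,0,0,0]

```text
clock: 12.2
position: [479.1, 57.4, 82.3]
ee_rot: [0.996, 0.091, -0.0, 0.0]
contact_force: [-0.6, -0.5, -0.2]
gripper_width: -0.2
```

```bash
python3 - <<'E'
from h import *
s=get_image("side");cv2.imwrite("pics/s6.png",cv2.resize(s["image"][175:245,215:305,::-1],(800,600),interpolation=cv2.INTER_CUBIC))
p=read_state();q=p["position"]-[555.5,2.3,0];print(p["position"],p["contact_force"],"stand",q@[.983,.184,0],q@[-.184,.983,0])
E
```

```text
[479.35759579  57.19797991  82.24280872] [-1.23157682 -1.16348299 -0.26324608] stand -64.74675503740059 67.97491662303739
```

View pics/s6.png

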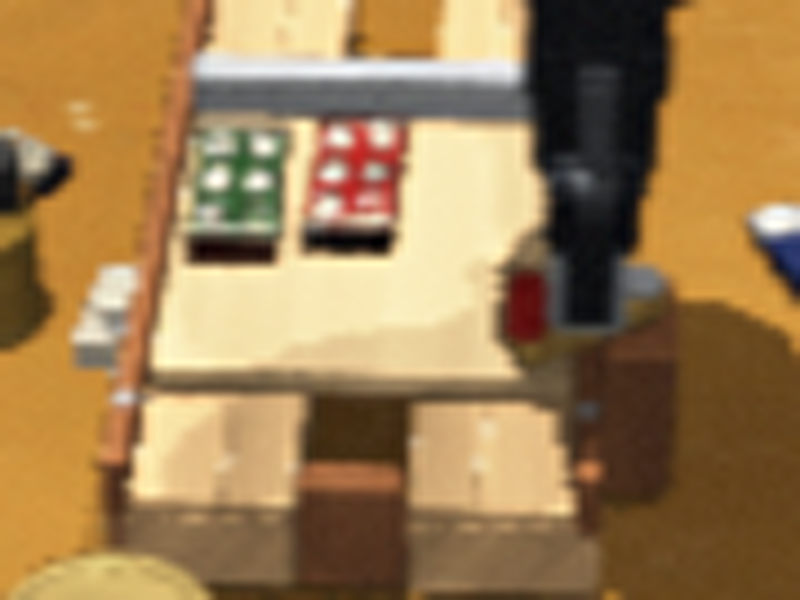

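The peg at crop (525,305) has been swept onto the board side, about 55° round. I back off, go behind it on its +y side and push it the rest of the way.

servo_tool:
  rows:
    - [0,-0.8,0,0,0,0,0]
    - [0,0,-1.2,0,0,0,0]
    - [0,0,-1.2,0,0,0,0]
    - [0,0.9,0,0,0,0,0]
    - [0,0.9,0,0,0,0,0]
    - [0,0.9,0,0,0,0,0]
    - [0,0,0.3,0,0,0,0]
    - [0,0,0.3,0,0,0,0]

```text
clock: 13.05
position: [495.0, 78.8, 82.1]
ee_rot: [0.996, 0.091, 0.0, -0.0]
contact_force: [-0.1, 1.4, 0.0]
gripper_width: -0.1
```

servo_tool:
  rows:
    - [0,0.05,0.3,0,0,0,0]
    - [0,0.05,0.3,0,0,0,0]
    - [0,0.05,0.3,0,0,0,0]
    - [0,0.05,0.3,0,0,0,0]

```text
clock: 13.45
position: [498.5, 67.0, 82.4]
ee_rot: [0.996, 0.091, 0.0, -0.0]
contact_force: [-0.3, 1.3, 0.4]
gripper_width: -0.1
```

servo_tool:
  rows:
    - [0,0.05,0.3,0,0,0,0]
    - [0,0,0.25,0,0,0,0]
    - [0,0,0.25,0,0,0,0]

```text
clock: 13.75
position: [500.4, 59.3, 82.3]
ee_rot: [0.996, 0.091, -0.0, 0.0]
contact_force: [0.3, 1.0, -0.4]
gripper_width: -0.1
```

```bash
python3 - <<'E'
from h import *
p=read_state();q=p["position"]-[555.5,2.3,0];print(p["clock"],p["position"],p["contact_force"],"stand",q@[.983,.184,0],q@[-.184,.983,0])
E
```

```text
13.75 [500.36782634  59.29850288  82.27951344] [ 0.33332936  0.95168183 -0.35168641] stand -43.70720217757618 66.17384827957349
```

servo_tool:
  rows:
    - [0,0,0.15,0,0,0,0]
    - [0,0,0.15,0,0,0,0]

```text
clock: 13.95
position: [500.9, 57.7, 82.2]
ee_rot: [0.996, 0.091, 0.0, -0.001]
contact_force: [-3.4, 11.2, 0.6]
gripper_width: 0.1
```

servo_tool:
  rows:
    - [0,0,0.1,0,0,0,0]

```text
clock: 14.05
position: [501.0, 57.4, 82.2]
ee_rot: [0.996, 0.091, 0.0, -0.001]
contact_force: [-4.7, 12.5, 1.5]
gripper_width: -0.0
```

```bash
python3 - <<'E'
from h import *
s=get_image("side");cv2.imwrite("pics/s7.png",cv2.resize(s["image"][175:245,215:305,::-1],(800,600),interpolation=cv2.INTER_CUBIC))
p=read_state();q=p["position"]-[555.5,2.3,0];print(p["position"],p["contact_force"],"stand",q@[.983,.184,0],q@[-.184,.983,0])
E
```

```text
[500.97483083  57.4779193   82.2267698 ] [-3.52677534 12.22463556  0.459196  ] stand -43.44550414538202 64.27252580470719
```

The force jumped from 1 to 12 N at the end of the turn, which is the joint's stop. I retreat and verify.

servo_tool:
  rows:
    - [0,0,-0.3,0,0,0,0]
    - [0,0,-1.5,0,0,0,0]
    - [0,0,0,-4,0,0,0]
    - [0,0,0,-4,0,0,0]
    - [0,0,-4,-1,0,0,0]
    - [0,0,-4,-1,0,0,0]
    - [0,0,-4,0,0,0,0]
    - [0,0,-4,0,0,0,0]
    - [0,0,-4,0,0,0,0]
    - [0,0,-4,0,0,0,0]
    - [0,0,0,0,0,0,0]
    - [0,0,0,0,0,0,0]

```text
clock: 15.3
position: [453.6, 309.4, 181.7]
ee_rot: [0.996, 0.092, -0.001, 0.001]
contact_force: [-0.3, 0.2, -0.4]
gripper_width: -0.4
```

```bash
python3 - <<'E'
from h import *
t=get_image("top");I=t["image"];h=cv2.cvtColor(I,cv2.COLOR_RGB2HSV).astype(int);H,S,V=h[...,0],h[...,1],h[...,2]
def b(m,z,n):
    k=np.zeros(m.shape,np.uint8);k[150:250,185:300]=m[150:250,185:300]
    for c in cv2.findContours(k,0,cv2.CHAIN_APPROX_NONE)[0]:
        if cv2.contourArea(c)<3:continue
        r=cv2.minAreaRect(c);q=onz(t,*r[0],z)-[555.5,2.3,z];print(n,np.round(r[1],1),"stand",round(q@[.983,.184,0],1),round(q@[-.184,.983,0],1))
b(((H<6)|(H>174))&(S>170)&(V>130),80,"red");b((S<60)&(V>130),71,"white")
cv2.imwrite("pics/t8.png",cv2.resize(I[145:250,185:325,::-1],(800,600),interpolation=cv2.INTER_CUBIC))
p=read_state();print(p["position"],p["contact_force"])
E
```

```text
white [6.7 6.1] stand -126.6 -62.2
white [5. 5.] stand -81.2 45.2
white [2. 2.] stand -66.6 88.6
white [1. 3.] stand -1.8 -12.4
white [2.  5.8] stand -2.0 -33.1
white [1. 3.] stand 11.7 5.2
white [1. 3.] stand 10.9 -12.3
white [2.5 4.4] stand 31.8 15.9
white [4.2 4.2] stand 32.4 -6.3
white [3. 6.] stand 33.9 -25.5
white [3.6 5.3] stand 44.0 14.4
white [2. 2.] stand 61.9 88.1
white [3. 5.] stand 47.7 -6.6
white [4.3 6.7] stand 48.0 -27.1
white [48.2  5.5] stand -1.4 -61.4
white [ 5. 13.] stand 71.0 -5.9
[453.80836541 308.65925344 181.81171552] [ 0.14944777 -0.19102855 -0.12283672]
```

View pics/t8.png

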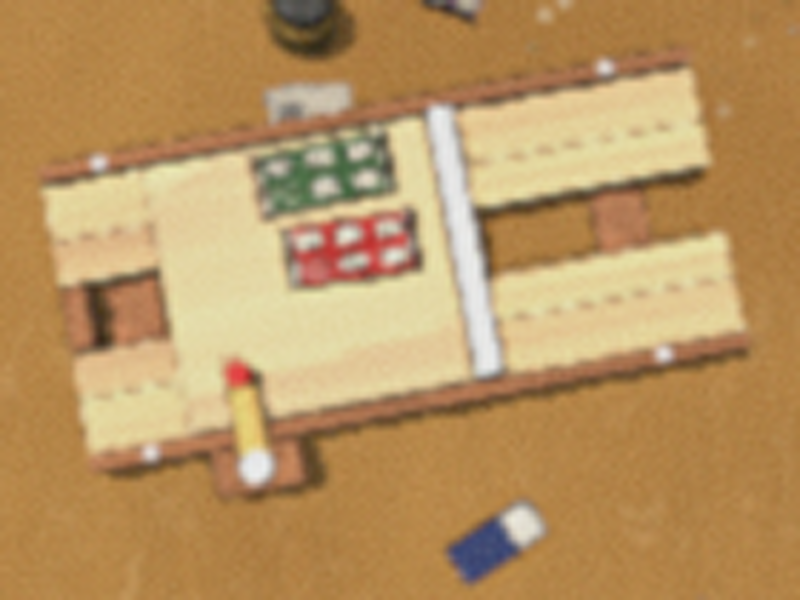

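The top view shows the brass arm at right angles to the rails, from the pivot at (256,467) to the peg at (236,373). The bar is at stand y ≈ -61, the tiles are in place, and the bottle and eraser are where they were. I hand the job in.

```bash
python3 -c "
from bench import *
print(job_done())"
```

```text
the job is handed in; nothing more can be done
None
```

The board is parked in its notches and the turn button lies across its edge. The job was handed in at about 15 s of the 51 s; no verdict was reported.

- **Board:** I pushed it about 55 mm along the rails by its steel bar. It dropped at the notches, and the push force reached 15 N before I backed off. The side view then matched parked height and level, to about 0.3 px against a 2 px difference for the 7 mm drop.
- **Button:** I swept the peg round in two pushes until it hit its stop (force rose from 1 to 12 N). The last top view shows its arm at about 1.55 rad.
- **Tiles and bystanders:** both tiles lie on the board as before. The bottle and eraser look unmoved. The jar was outside my last crop, but nothing came near it.
- **Robot:** it stands clear with zero contact force.

One small disagreement: the camera puts the board at y ≈ +2.6 mm from home, just past the ±2 mm play of the notches. That is within the calibration error and the 5 mm limit. Also, the mask that measures the peg's position found nothing in the last picture, so I read the button angle from the picture by eye.

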